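# Tip a standing carton onto the labelling jig

## Robot

A 6-joint arm with a two-finger parallel gripper is mounted at the origin on a cart in front of the work surface, level with it; the furniture and walls round the work are solid. World frame = base frame: x ahead of the robot, y to its left, z up, the work surface at z = 0. Lengths are in m, angles in rad, forces in N, time in s.
With the tool pointing down it reaches from about 0.15 to 0.775 m from the base axis. Payload 6.1 kg.
Tool frame: the origin (TCP) lies on the centre line of the jaws, within the pads' length; the fingertips stand 22 mm ahead of it and the grasp point (between the pads) lies 3 mm ahead of it; z points along the fingers, y is the line along which they close (so a half turn about z gives the same grasp; the last joint's range is limited). The gripper opens to 85 mm and grips with 20 to 120 N. Pads are 22 mm wide; open, the fingers measure 114 mm over their backs; the gripper's body (76 mm by 85 mm) begins 54 mm behind the grasp point. The pads swing forward as they close: fully open they stand 13 mm farther back than shut.
Start: joints at [-1.328, 0.126, -0.04, 1.405, 0, 1.571], TCP at [0.126, -0.51, 0.253] pointing down, gripper open.
Joint ranges: [-2.72, 2.72], [-0.95, 1.95], [-1.27, 1.35], [-1.78, 2.02], [-1.46, 1.47], [-3.14, 3.14]. Speed limits (rad/s): [2.39, 2.39, 3.01, 3.14, 3.14, 3.14].

## Interface

Orientations are given as a rotation vector (axis times angle).
In Python, from station import * gives the robot as it stands.
- The arm moves only by the tool play_rows, never from a script. Its argument "moves" is text: rows parted by semicolons, each of 4 numbers parted by spaces: the shift along the tool's x, y, z each as a share of 75 cm, from -1 to 1, then the turn about the tool's z as a share of 180 degrees, from -1 to 1. In form: x y z spin; .... A call has 1 to 10 rows; each row shifts and turns the commanded pose from where the row before left it, along the tool's axes as they then stand; what a row does not reach is not made up. A row lasts 1/12 s, in which the tool goes at most 41.7 mm and 7.16 degrees, less where a joint would pass 70% of its speed; a pose out of reach is approached as far as the arm can. A call with a number of a shift or a turn outside -1 to 1 is refused whole. A call with a gripper value outside its range is refused whole. "fingers" is the gripper command: -1 is fully open, 1 is shut, values between are in proportion, set as the call begins (left out, the last holds). The fingers move at their own pace and stop on an object; "force" is the grip in N (left out, the last holds). Time passes only in rows, so rows that do not move let the fingers close. It gives the time, the measured TCP pose, the force, the opening and the grip force at its end, in the units of the state.
- read_state(): the state, without advancing time (a new reading comes with each control period).
- camera(name): name is "scene" or "side" or "wrist"; returns a dict with "frame" (480x640x3 uint8, blue, green, red), "fx", "fy", "cx", "cy" (pixels), "dist" ([k1, k2, p1, p2, k3] as OpenCV has them; the pictures are not rectified), "eye" and "attitude" of the camera in the world. Camera axes: x right, y up, looking along -z (the intrinsics and any distortion apply to the point x, -y, -z); pixel columns grow to the right and rows downward; lengths in m; the calibration is good to about 2 mm. A picture is of the moment at which its call begins. There is no depth.
- sign_off(): hands the job in; it is judged then, once.
Trained networks look in the newest picture that a camera, given by its name, has taken for a name from the list of things; names that differ only in an ending like _2 or _b are one class to them, and where a whole thing is asked for, a point or a joint stands for the part that bears it (a point fixed in the world has none). Each returns a list of dicts, best first, with "conf" (0 to 1); they miss things now and then, are a little off and sometimes report something else, mostly with a low value. They report only what shows in the picture. A call takes as long as a camera call. They do not tell look-alikes from the thing itself.
- search_frame(camera, name): "uv" ([column, row] in pixels, amid what is visible of it).
The state is a dict: "time": time; "qpos": joint angles; "qvel": joint speeds; "effort": joint torques, N m; "ee_pos": TCP position; "eef_rot": TCP orientation; "wrist_force": force on the tool from outside, world axes, zero at the start; "ft_torque": the same for the moment, N m; "finger_gap": opening from 0.0 (shut) to 1.0 (fully open); "grasp_force": force on a finger pad.
Only numpy, scipy, OpenCV 4.12 (cv2) and the standard library are available. Lean on these libraries where they do the work, as an engineer would, in place of code of your own. Each camera call takes 0.05 s, during which the arm holds its last target. There are 200 camera calls.

## Task

With the fingertips, push the carton that stands on end on the black labelling mat over towards the metal stop, so that it comes down flat, lid up, inside the white outline. Then slide it along the mat, still inside the outline, until its end rests fully and squarely against the stop, and leave it there. Push it gently and do not pinch or lift it, and leave the spare carton, the mouse and the stamp as they are.

Things in the scene. Friction and masses are not known exactly. Their poses are not given: they have to be found in the camera images.
- jig: Fixed black rubber mat 250 x 160 x 4 mm. Origin: centre of its underside, on the bench; x runs along the mat to the metal stop, y across, z up. Stop: aluminium bar across the mat, 150 mm long, 16 mm high above the mat, inner face at x = +100 mm. White painted outline, flat, open at the stop: inside of the rear line at x = -110 mm, of the side lines at y = +-62 mm.
- carton: Brown carton 65 x 110 x 40 mm, 0.13-0.25 kg. Origin: centre of the 65 x 110 underside; x along 65, y along 110, z along 40 mm to the lid. Starts on end by the rear line, 110 mm tall, y up, underside facing the stop (z points away from it), so the origin is 55 mm above the mat on the face towards the stop. It tips about that face's foot and then lies z up, 20-50 mm short of the stop.
- spare_carton: Another brown carton standing on its end on the bench to the left of the mat, 95 mm tall, foot 48 x 62 mm, loose. Origin: half-way up one of its 95 x 62 mm faces. Not to be disturbed.
- mouse: Black computer mouse lying on the bench to the right of the mat, 108 x 62 mm, 36 mm high, loose. Origin: centre of its underside. Not to be disturbed.
- stamp: Hand stamp with red handle standing on the bench to the left of the mat, foot 30 x 52 mm, 80 mm high, loose. Origin: centre of its underside. Not to be disturbed.
There are look-alikes about, which are no part of the job. Leave any purple look-alike of the carton alone.

How it is judged:
By the outcome, as a careful person would: the job done as asked, in the order asked, and still so for the second after the job is handed in, with the robot touching nothing.
It also fails if it takes over 38 s, if anything falls off the work surface, if the arm or the gripper's body presses on something with over 40 N, if the wrist force passes 120 N, or if a joint passes its speed limit or range.

## Working session

There is one attempt and no reset: what is moved stays moved. The work goes in short steps, Python scripts to look and compute and a tool call to move; the robot and the scene stay as the last step left them, time stands still between calls to the robot, and variables do not carry over. Pictures are saved under pics/ and viewed, at most 11 in all, crops included, and the job is handed in when it is done.

Besides the shell and the picture viewer there is one more tool, called after "Request:" by a JSON object that holds its "name" and its "arguments". play_rows: Moves the arm, as the interface text tells. Shift numbers are shares of 75 cm and turn numbers shares of 180 degrees, none past 1 either way. Its arguments: {"type":"object","properties":{"moves":{"type":"string"},"fingers":{"type":"number"},"force":{"type":"number"}},"required":["moves"]}

```bash
mkdir -p pics
cat > h.py <<'E'
from station import *
import numpy as np, cv2
from scipy.spatial.transform import Rotation as R
def rot(c):
    a=np.array(c["attitude"],float)
    if a.shape==(3,3): return a
    return R.from_rotvec(a).as_matrix() if a.size==3 else R.from_quat(a).as_matrix()
def K(c): return np.array([[c["fx"],0,c["cx"]],[0,c["fy"],c["cy"]],[0,0,1.]])
F=np.diag([1,-1,-1.])
def ray(c,uv):
    p=cv2.undistortPoints(np.array([[uv]],float),K(c),np.array(c["dist"],float))[0,0]
    return rot(c)@F@np.array([p[0],p[1],1.])
def at_z(c,uv,z):
    d=ray(c,uv);e=np.array(c["eye"]);return e+d*(z-e[2])/d[2]
def proj(c,P):
    M=F@rot(c).T; return cv2.projectPoints((np.atleast_2d(P)-c["eye"])@M.T,np.zeros(3),np.zeros(3),K(c),np.array(c["dist"],float))[0][:,0]
E
python3 - <<'E'
from h import *
print(read_state())
for n in ["scene","side"]:
    c=camera(n); cv2.imwrite(f"pics/{n}0.png",c["frame"]); print(n,c["eye"],c["attitude"],c["fx"],c["dist"])
    for t in ["jig","carton","spare_carton","mouse","stamp"]:
        print(t,[(np.round(d["uv"]),round(d["conf"],2)) for d in search_frame(n,t)])
E
```

```text
{'time': 0.0, 'qpos': array([-1.32799957e+00,  1.26357157e-01, -4.06184402e-02,  1.40541617e+00,
        2.56265737e-05,  1.57080716e+00]), 'qvel': array([ 0.00022908, -0.00054171, -0.00043684, -0.00014784, -0.00148238,
       -0.00027174]), 'effort': array([ 2.29880985e-03, -4.35916221e+01,  3.52924883e+01,  1.72825484e-02,
        3.09211437e-04, -1.00194831e-05]), 'ee_pos': array([ 0.12613341, -0.50922428,  0.25253566]), 'eef_rot': array([-3.11689828e+00, -3.80239083e-01,  2.63414296e-04]), 'wrist_force': array([ 0.32574542, -0.14063788,  0.66905004]), 'ft_torque': array([-0.01845981, -0.02452127, -0.03621901]), 'grasp_force': 0.0, 'finger_gap': 0.999652877188957}
scene [0.02782138 0.58378689 0.96382765] [ 0.31663607 -0.885605   -2.28879771] 465.6376620298945 [-0.07236881  0.          0.          0.          0.        ]
jig [(array([309., 295.]), 0.64)]
carton [(array([259., 237.]), 0.85), (array([359., 221.]), 0.76), (array([351., 273.]), 0.73)]
spare_carton [(array([228., 337.]), 0.62)]
mouse [(array([399., 203.]), 0.84), (array([349., 272.]), 0.7)]
stamp [(array([248., 398.]), 0.73)]
side [0.32576358 0.90802415 0.55477006] [ 0.17085723 -1.5672958  -2.50235374] 464.25791386627407 [0.00434158 0.         0.         0.         0.        ]
jig [(array([330., 292.]), 0.59)]
carton [(array([252., 253.]), 0.88), (array([336., 220.]), 0.7)]
spare_carton [(array([284., 340.]), 0.91)]
mouse [(array([361., 220.]), 0.71), (array([347., 387.]), 0.39)]
stamp [(array([346., 387.]), 0.7)]
```

View pics/scene0.png

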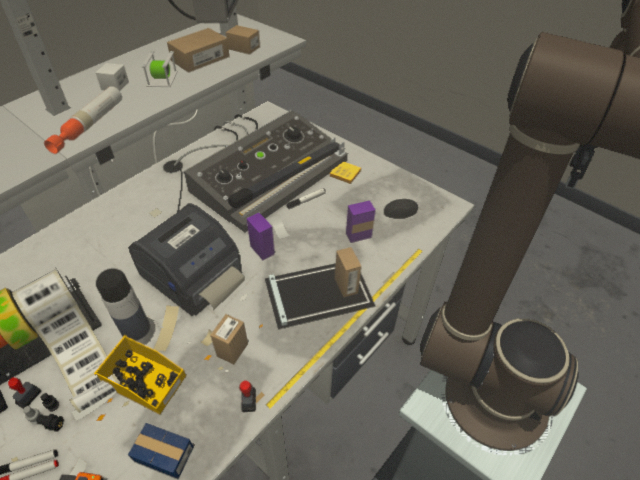

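View pics/side0.png

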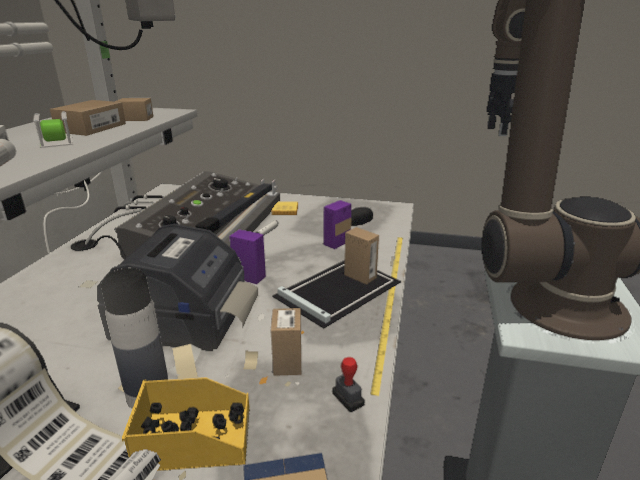

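Candidates for the carton (scene pixels): brown on the mat (348,272), purple (260,236) and (360,221), and the spare brown one on the bench (228,338). By the description I choose (348,272), which stands on the mat at the end away from the silver stop (275,300). Next is a close crop to check it.

Run:
```python
from h import *
a=cv2.imread("pics/scene0.png")[225:345,250:410]; b=cv2.imread("pics/side0.png")[215:335,260:420]
v=np.hstack([cv2.resize(x,None,fx=2.5*2,fy=2.5*2,interpolation=cv2.INTER_CUBIC)[:, :] for x in (a,)])
w=cv2.resize(b,None,fx=5,fy=5,interpolation=cv2.INTER_CUBIC)
cv2.imwrite("pics/ca.png",v);cv2.imwrite("pics/cb.png",w)
```

```text
(no output)
```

View pics/ca.png

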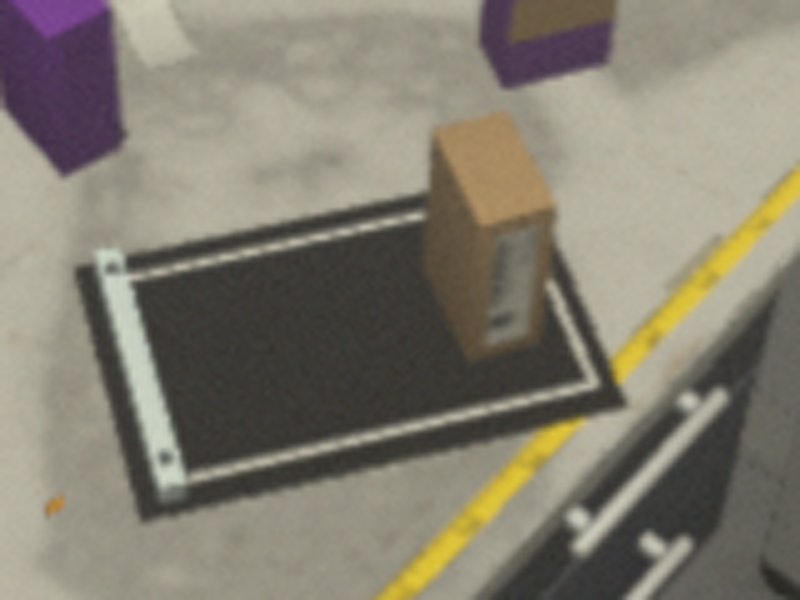

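View pics/cb.png

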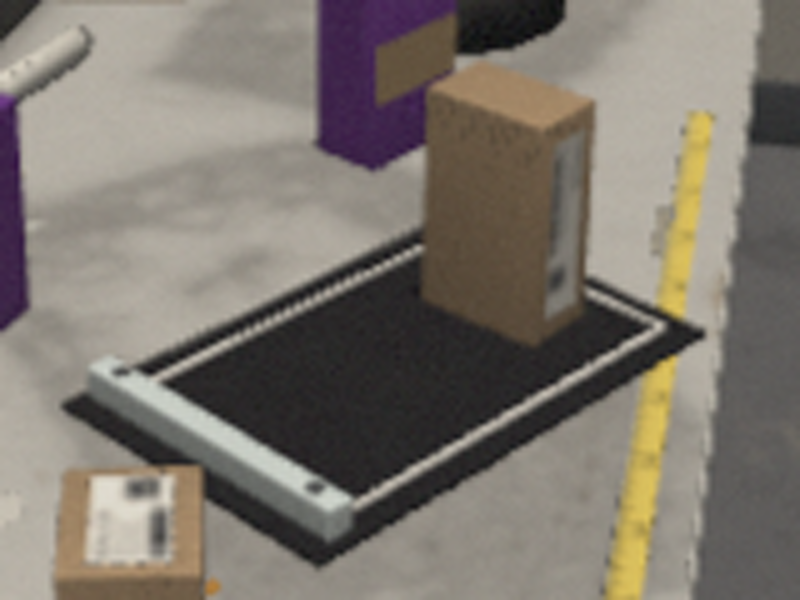

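The crop confirms it: a brown carton stands by the rear line, with its near front foot corner at scene (345,297) and side (367,284). The stop is at the opposite end. I'll fit the mat and carton poses from both views.

```bash
cat > fit.py <<'E'
from h import *
from scipy.optimize import least_squares
def fit(cams,obs,x0):
    # obs: list of (cam index, local xyz, uv)
    def world(p,P):
        c,s=np.cos(p[2]),np.sin(p[2]); P=np.array(P)
        return np.c_[p[0]+c*P[:,0]-s*P[:,1],p[1]+s*P[:,0]+c*P[:,1],P[:,2]]
    def f(p):
        return np.concatenate([(proj(cams[i],world(p,[o[1] for o in obs if o[0]==i]))-[o[2] for o in obs if o[0]==i]).ravel() for i in set(o[0] for o in obs)])
    r=least_squares(f,x0,loss="soft_l1"); return r.x,np.round(r.fun,1)
E
python3 - <<'E'
from fit import *
C=[camera("scene"),camera("side")]
u=lambda c,uv,z: at_z(C[c],uv,z)
m=.001
a=u(0,(279,329),.004);b=u(0,(375,305.6),.004)
print("stopnear,rearnear",a,b,np.linalg.norm(a-b))
h=np.arctan2(*(a-b)[1::-1]); mid=(a+u(0,(265.6,278.6),.004))/2
mat=[(0,(125,80,4),(279,329)),(0,(125,-80,4),(265.6,278.6)),(0,(-125,80,4),(375,305.6)),(1,(125,-80,4),(273,296)),(1,(125,80,4),(324,328.4)),(1,(-125,80,4),(401,281.6))]
car=[(0,(20,32.5,4),(345,297)),(0,(-20,32.5,4),(358,293.6)),(0,(20,-32.5,4),(335.6,280)),
(0,(20,-32.5,114),(336.4,251)),(0,(-20,-32.5,114),(351.4,247.4)),(0,(-20,32.5,114),(360.6,267)),(0,(20,32.5,114),(347.4,270.6)),
(1,(20,-32.5,114),(345,233.4)),(1,(-20,-32.5,114),(356.6,228)),(1,(-20,32.5,114),(379,235.4)),(1,(20,32.5,114),(368.6,241)),
(1,(20,-32.5,4),(344.4,274.6)),(1,(20,32.5,4),(367.4,284.4)),(1,(-20,32.5,4),(376.6,277))]
S=lambda o:[(i,np.array(p)*m,q) for i,p,q in o]
pm,r=fit(C,S(mat),[mid[0],mid[1],h]);print("mat",pm,np.degrees(pm[2]),r)
pc,r=fit(C,S(car),[pm[0],pm[1],pm[2]]);print("car",pc,np.degrees(pc[2]),r)
c,s=np.cos(pm[2]),np.sin(pm[2]);L=lambda P:np.array([[c,s],[-s,c]])@(np.array(P)[:2]-pm[:2])
print("car in mat",L(pc))
for n,ci,uv,z in [("spare",0,(228,345),.04),("mouse",0,(400,208),.02),("stamp",0,(248,400),.03),("purple",0,(360,221),.055),("purple2",0,(260,236),.055)]:
    w=u(ci,uv,z);print(n,w[:2],L(w))
st=read_state();print(R.from_rotvec(st["eef_rot"]).as_matrix().round(3))
np.save("mat.npy",pm);np.save("car.npy",pc)
E
```

```text
stopnear,rearnear [0.47971435 0.18599748 0.004     ] [ 0.34672067 -0.02062101  0.004     ] 0.24572040514104587
mat [0.47917521 0.03857827 0.99503225] 57.0111483506076 [-0.4  0.2 -0.9 -0.2  1.4  0.1 -0.9 -0.   0.2 -0.4  0.7 -0.3]
car [ 0.43845893 -0.02168297  1.06923942] 61.26290581907866 [-0.8  0.8  0.7 -0.2 -1.  -1.3 -0.1 -0.1  0.  -0.7  1.7 -1.1 -0.7 -0.2
  0.4 -0.4 -0.3 -0.6  0.7  0.   0.4  0.4 -0.1  1.  -0.5  0.8  0.5  1.4]
car in mat [-0.07271474  0.00134106]
spare [0.51964532 0.30704929] [0.24722219 0.1122306 ]
mouse [ 0.49169486 -0.34240503] [-0.3127432 -0.2179374]
stamp [0.39594552 0.36477945] [0.22829333 0.24741977]
purple [ 0.52833655 -0.19034106] [-0.165245   -0.16587643]
purple2 [0.69483951 0.03233495] [ 0.11218725 -0.18429349]
[[ 0.971  0.24  -0.   ]
 [ 0.24  -0.971 -0.   ]
 [-0.     0.    -1.   ]]
```

Request:
{"name": "play_rows", "arguments": {"moves": "0.039 -0.0367 0 0;0.039 -0.0367 0 0;0.039 -0.0367 0 0;0.039 -0.0367 0 0;0.039 -0.0367 0 0;0.039 -0.0367 0 0;0.039 -0.0367 0 0;0.039 -0.0367 0 0;0.039 -0.0367 0 0;0.039 -0.0367 0 0", "fingers": 0.3, "force": 30}}

```text
time: 1.53
ee_pos: [0.3445, -0.1703, 0.2537]
eef_rot: [3.118, 0.38, 0.002]
wrist_force: [0.4, -0.7, 0.1]
finger_gap: 0.351
grasp_force: 0.0
```

Request:
{"name": "play_rows", "arguments": {"moves": "0.039 -0.0367 0 0;0.039 -0.0367 0 0;0.039 -0.0367 0 0;0 0 0 -0.0375;0 0 0 -0.0375;0 0 0 -0.0375;0 0 0 -0.0375;0 0 0 -0.0375;0 0 0 -0.0375;0 0 0 -0.03"}}

```text
time: 2.37
ee_pos: [0.4093, -0.0708, 0.2534]
eef_rot: [2.719, 1.574, 0.0]
wrist_force: [0.8, 0.3, -0.6]
finger_gap: 0.353
grasp_force: 0.0
```

Run:
```python
from h import *
st=read_state();print(st["ee_pos"],R.from_rotvec(st["eef_rot"]).as_matrix().round(3),st["finger_gap"],st["time"],st["wrist_force"])
c=camera("wrist");cv2.imwrite("pics/w1.png",c["frame"])
pc=np.load("car.npy");print(c["eye"])
for p in [(20,-32.5,114),(-20,-32.5,114),(-20,32.5,114),(20,32.5,114)]:
    q=np.array(p)/1e3;k,s=np.cos(pc[2]),np.sin(pc[2]);print(proj(c,[pc[0]+k*q[0]-s*q[1],pc[1]+s*q[0]+k*q[1],q[2]]))
```

```text
[ 0.40928116 -0.07076219  0.25336292] [[ 0.498  0.867  0.   ]
 [ 0.867 -0.498 -0.   ]
 [ 0.     0.    -1.   ]] 0.35287366216454324 2.3667 [ 0.78097727  0.29848633 -0.55730091]
[ 0.44164979 -0.01506973  0.37531152]
[[379.1317738  106.90344071]]
[[378.33319997 174.00188204]]
[[274.06607173 176.0634414 ]]
[[270.76690013 109.13220201]]
```

View pics/w1.png

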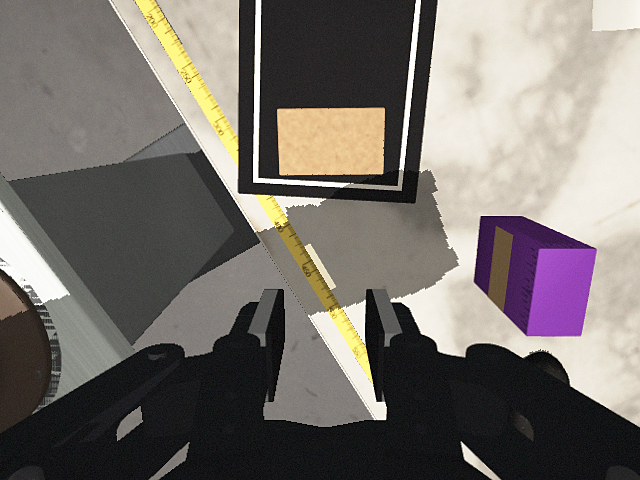

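The wrist view shows the carton top at columns 277–385, rows 108–175. It is square to the tool, so the carton heading is about 60°, and it sits about 3 mm to the right of my fit. I'll descend behind it.

Request:
{"name": "play_rows", "arguments": {"moves": "0 0.004 0.045 0;0 0 0.045 0;0 0 0.045 0;0 0 0.045 0;0 0 0.0135 0;0.012 0 0 0;0.012 0 0 0;0 0 0 0;0 0 0 0"}}

```text
time: 3.17
ee_pos: [0.4228, -0.0564, 0.1103]
eef_rot: [2.721, 1.567, 0.004]
wrist_force: [-0.0, 0.4, 0.5]
finger_gap: 0.35
grasp_force: 0.0
```

Request:
{"name": "play_rows", "arguments": {"moves": "0.004 0 0 0;0.004 0 0 0;0.004 0 0 0;0.004 0 0 0;0.004 0 0 0;0.004 0 0 0"}}

```text
time: 3.67
ee_pos: [0.4301, -0.041, 0.1082]
eef_rot: [2.723, 1.566, -0.0]
wrist_force: [0.0, -0.9, -0.0]
finger_gap: 0.349
grasp_force: 0.2
```

Request:
{"name": "play_rows", "arguments": {"moves": "0.003 0 0 0;0.003 0 0 0;0.003 0 0 0;0.003 0 0 0;0.003 0 0 0;0.003 0 0 0"}}

```text
time: 4.17
ee_pos: [0.4369, -0.0294, 0.1081]
eef_rot: [-2.723, -1.566, 0.0]
wrist_force: [0.1, -0.1, -0.9]
finger_gap: 0.348
grasp_force: 0.1
```

Run:
```python
from h import *
c=camera("side");d=camera("wrist")
cv2.imwrite("pics/s2.png",np.hstack([cv2.resize(c["frame"][195:335,260:420],(480,420)),cv2.resize(d["frame"][:420,160:480],(320,420))]))
```

```text
(no output)
```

View pics/s2.png

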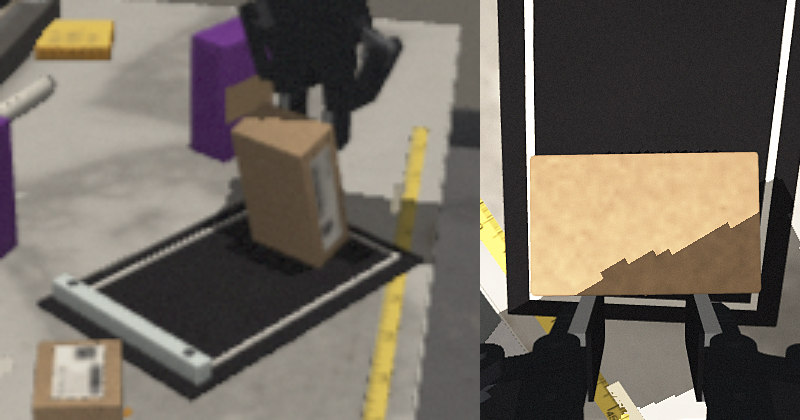

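The carton is tilting squarely about its front foot, with both fingers touching. I'll continue slowly.

Request:
{"name": "play_rows", "arguments": {"moves": "0.003 0 0 0;0.003 0 0 0;0.003 0 0 0;0.003 0 0 0;0.002 0 0 0;0.002 0 0 0;0.002 0 0 0;0.002 0 0 0;0.002 0 0 0;0 0 0 0"}}

```text
time: 5.1
ee_pos: [0.4452, -0.0151, 0.1082]
eef_rot: [-2.723, -1.567, -0.0]
wrist_force: [0.2, -0.6, -0.1]
finger_gap: 0.351
grasp_force: 0.0
```

Run:
```python
from h import *
c=camera("side");d=camera("wrist")
cv2.imwrite("pics/s3.png",np.hstack([cv2.resize(c["frame"][195:335,260:420],(480,420)),cv2.resize(d["frame"][:420,160:480],(320,420))]))
```

```text
(no output)
```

View pics/s3.png

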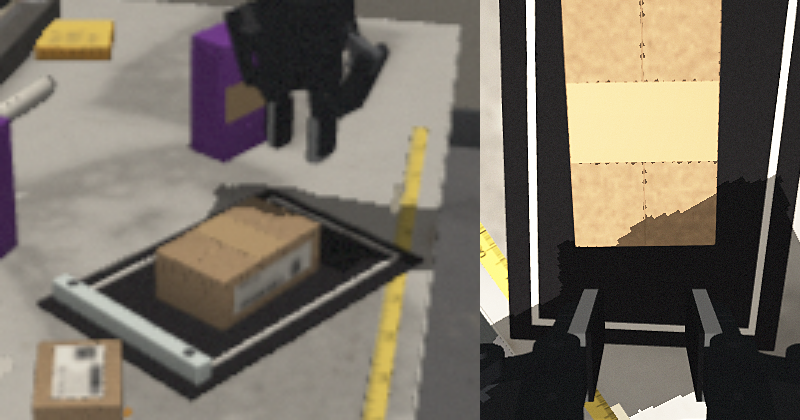

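The carton is down flat, lid up, inside the outline, with its rear top corners at about wrist (255,247) and (397,244). Now I'll measure it for the slide.

Run:
```python
from h import *
c=camera("wrist");pm=np.load("mat.npy");st=read_state();T=R.from_rotvec(st["eef_rot"]).as_matrix();t=st["ee_pos"]
k,s=np.cos(pm[2]),np.sin(pm[2]);L=lambda w:np.array([[k,s],[-s,k]])@(w[:2]-pm[:2])
for n,uv,z in [("rl",(255,247),.044),("rr",(397,244),.044),("seamL",(247.5,82),.044),("seamR",(398.5,82),.044),("matL",(191,337),.004),("matR",(455,348),.004)]:
    w=at_z(c,uv,z);print(n,w.round(4),"mat",L(w).round(4),"tool",(T.T@(w-t)).round(4))
print("tcp mat",L(t),np.degrees(np.arctan2(T[1,0],T[0,0])))
```

```text
rl [0.4233 0.011  0.044 ] mat [-0.0536  0.0319] tool [ 0.0118 -0.032   0.0641]
rr [ 0.481  -0.0209  0.044 ] mat [-0.0489 -0.0339] tool [0.0133 0.0339 0.0641]
seamL [0.4595 0.0735 0.044 ] mat [0.0186 0.0355] tool [ 0.084  -0.0322  0.0641]
seamR [0.5144 0.0415 0.044 ] mat [ 0.0217 -0.028 ] tool [0.084  0.0314 0.0641]
matL [ 0.3478 -0.0232  0.004 ] mat [-0.1234  0.0766] tool [-0.0558 -0.0801  0.1042]
matR [ 0.4818 -0.1098  0.004 ] mat [-0.123 -0.083] tool [-0.0631  0.0793  0.1041]
tcp mat [-0.06378171 -0.00069175] 59.81058567277728
```

Request:
{"name": "play_rows", "arguments": {"moves": "-0.018 0 0 0;-0.018 0 0 0;0 0 0 0.015;0 0 0.04 0;0 0 0.04 0;0 0 0.0187 0;0 0 0 0;0 0 0 0"}}

```text
time: 5.92
ee_pos: [0.4309, -0.0386, 0.0339]
eef_rot: [-2.759, -1.501, 0.002]
wrist_force: [0.3, -0.1, 0.0]
finger_gap: 0.349
grasp_force: 0.0
```

Request:
{"name": "play_rows", "arguments": {"moves": "0.006 0 0 0;0.006 0 0 0;0.006 0 0 0;0.006 0 0 0;0.004 0 0 0;0.004 0 0 0;0.004 0 0 0;0.004 0 0 0;0.004 0 0 0;0.004 0 0 0"}}

```text
time: 6.75
ee_pos: [0.4509, -0.0084, 0.0341]
eef_rot: [2.759, 1.501, -0.001]
wrist_force: [-1.8, -0.5, 2.1]
finger_gap: 0.351
grasp_force: 1.2
```

```bash
cat > m.py <<'E'
from h import *
pm=np.load("mat.npy");st=read_state();T=R.from_rotvec(st["eef_rot"]).as_matrix();t=st["ee_pos"]
k,s=np.cos(pm[2]),np.sin(pm[2]);L=lambda w:np.array([[k,s],[-s,k]])@(w[:2]-pm[:2])
print("tcp mat",L(t),t[2],np.degrees(np.arctan2(T[1,0],T[0,0])),"force mat",L(st["wrist_force"][:2]+pm[:2]),st["time"])
E
python3 m.py
```

```text
tcp mat [-0.05480167 -0.00184269] 0.034114586542601626 57.104163793505464 force mat [-1.41815806  1.20530127] 6.75
```

Request:
{"name": "play_rows", "arguments": {"moves": "0.0035 0 0 0;0.0035 0 0 0;0.0035 0 0 0;0.0035 0 0 0;0.0035 0 0 0;0.0035 0 0 0;0.0035 0 0 0;0.0035 0 0 0;0.0035 0 0 0;0.0035 0 0 0"}}

```text
time: 7.58
ee_pos: [0.4655, 0.0139, 0.0341]
eef_rot: [-2.759, -1.502, -0.0]
wrist_force: [-1.1, -2.2, 1.5]
finger_gap: 0.348
grasp_force: 0.9
```

```bash
python3 m.py
python3 - <<'E'
from h import *
c=camera("scene");d=camera("wrist")
cv2.imwrite("pics/s4.png",np.hstack([cv2.resize(c["frame"][225:345,250:410],(480,360)),d["frame"][:360,160:480]]))
E
```

```text
tcp mat [-0.02817445 -0.00193682] 0.034135184258848573 57.11278694428779 force mat [-2.43687306 -0.31894728] 7.5833
```

View pics/s4.png

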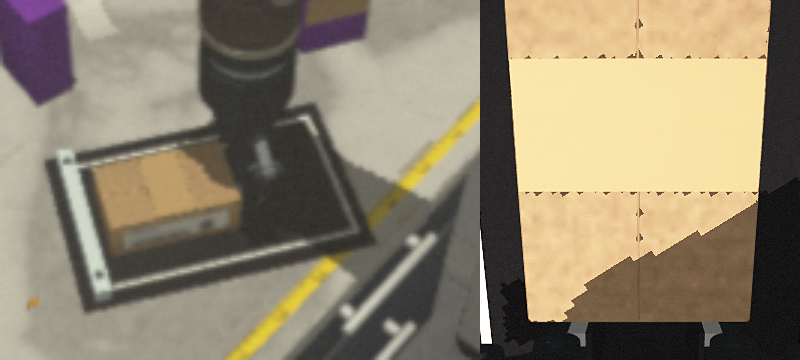

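The carton is square to the fingers (rear edge level at row 321) with a small gap left to the stop. I'll creep until the force rises.

Request:
{"name": "play_rows", "arguments": {"moves": "0.002 0 0 0;0.002 0 0 0;0.002 0 0 0;0.002 0 0 0;0.002 0 0 0"}}

```text
time: 8.1
ee_pos: [0.4694, 0.02, 0.0341]
eef_rot: [-2.759, -1.502, 0.0]
wrist_force: [-0.8, -1.0, -0.0]
finger_gap: 0.352
grasp_force: 0.7
```

```bash
python3 m.py
```

```text
tcp mat [-0.02088671 -0.00191293] 0.03411352263307328 57.105438515265 force mat [-1.26232826  0.1825327 ] 8.1
```

Request:
{"name": "play_rows", "arguments": {"moves": "0.0015 0 0 0;0.0015 0 0 0;0 0 0 0"}}

```text
time: 8.35
ee_pos: [0.4702, 0.0212, 0.0341]
eef_rot: [2.759, 1.501, -0.003]
wrist_force: [-3.0, -4.8, 2.1]
finger_gap: 0.351
grasp_force: 2.7
```

```bash
python3 m.py
```

```text
tcp mat [-0.01946627 -0.00188869] 0.03414904495813555 57.093772333915624 force mat [-5.64377192 -0.08084714] 8.35
```

Request:
{"name": "play_rows", "arguments": {"moves": "0.0015 0 0 0;0.0015 0 0 0;0 0 0 0;0 0 0 0"}}

```text
time: 8.68
ee_pos: [0.4701, 0.0214, 0.0342]
eef_rot: [2.757, 1.498, -0.009]
wrist_force: [-7.1, -12.4, 7.4]
finger_gap: 0.352
grasp_force: 7.2
```

```bash
python3 m.py
```

```text
tcp mat [-0.01936824 -0.00179823] 0.03416894352509815 57.028800587137624 force mat [-14.29878158  -0.77496604] 8.6833
```

The motion is blocked at 14 N, so the carton is firmly against the stop. I'll back off slowly, rise and check.

Request:
{"name": "play_rows", "arguments": {"moves": "-0.004 0 0 0;-0.006 0 0 0;-0.02 0 0 0;-0.03 0 0 0;0 0 -0.045 0;0 0 -0.045 0;0 0 -0.045 0;0 0 -0.045 0;-0.04 0 0 0;-0.04 0 0 0"}}

```text
time: 9.52
ee_pos: [0.4167, -0.0644, 0.1717]
eef_rot: [2.754, 1.505, 0.008]
wrist_force: [0.1, -0.3, -0.6]
finger_gap: 0.352
grasp_force: 0.0
```

Request:
{"name": "play_rows", "arguments": {"moves": "-0.05 0 0 0;-0.05 0 0 0;-0.05 0 0 0;0 0 0 0;0 0 0 0"}}

```text
time: 9.93
ee_pos: [0.353, -0.1603, 0.1693]
eef_rot: [2.763, 1.495, 0.002]
wrist_force: [0.1, 0.4, 0.7]
finger_gap: 0.347
grasp_force: 0.0
```

Run:
```python
from h import *
c=camera("scene");d=camera("side")
f=lambda x:cv2.resize(x,(400,400),interpolation=cv2.INTER_CUBIC)
cv2.imwrite("pics/s5.png",np.hstack([f(c["frame"][245:345,250:350]),f(d["frame"][235:335,270:370])]))
cv2.imwrite("pics/s6.png",np.hstack([cv2.resize(c["frame"][160:440,150:450],(400,373)),cv2.resize(d["frame"][160:440,200:500],(400,373))]))
```

```text
(no output)
```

View pics/s5.png

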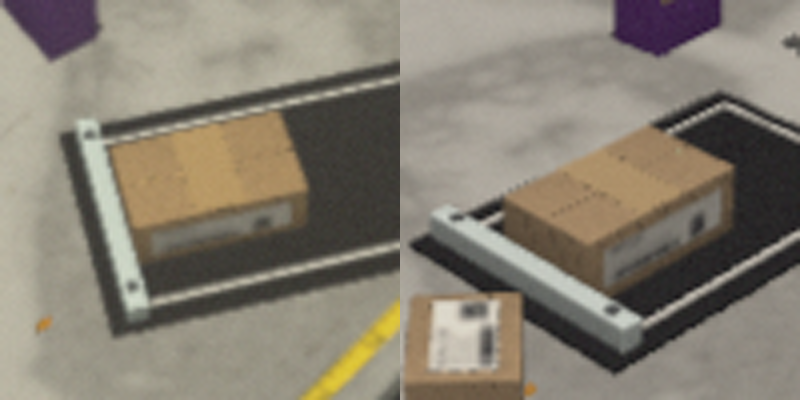

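View pics/s6.png

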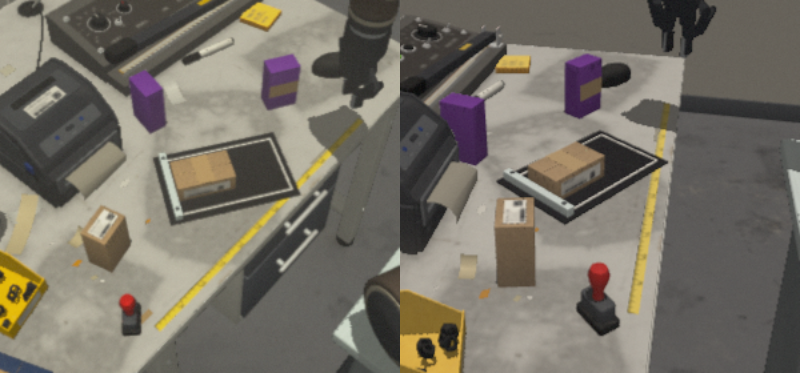

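The carton lies flat, lid up, against the stop, and the other things haven't moved. I'll check squareness numerically.

Run:
```python
from fit import *
C=[camera("scene"),camera("side")];pm=np.load("mat.npy")
o=[(0,(55,-32.5,44),(277,282)),(0,(55,32.5,44),(283.75,302)),(0,(-55,-32.5,44),(320,273)),(0,(-55,32.5,44),(327,292)),(0,(55,32.5,4),(286.75,310)),(0,(-55,32.5,4),(326.3,301.3)),
(1,(55,-32.5,44),(296.3,285)),(1,(55,32.5,44),(320,296.3)),(1,(-55,-32.5,44),(332.5,266.3)),(1,(-55,32.5,44),(353.3,277)),(1,(-55,32.5,4),(353,288))]
p,r=fit(C,[(i,np.array(q)/1e3,u) for i,q,u in o],pm)
k,s=np.cos(pm[2]),np.sin(pm[2]);print(np.array([[k,s],[-s,k]])@(p[:2]-pm[:2]),np.degrees(p[2]-pm[2]),r)
d=camera("wrist");cv2.imwrite("pics/w7.png",d["frame"])
k,s=np.cos(pm[2]),np.sin(pm[2])
for q in [(100,32,20),(100,-32,20),(-10,32.5,44),(-10,-32.5,44),(100,32.5,44),(100,-32.5,44)]:
    a=np.array(q)/1e3;print(q,proj(d,[pm[0]+k*a[0]-s*a[1],pm[1]+s*a[0]+k*a[1],a[2]]).round(1))
```

```text
[0.04437536 0.00226841] 1.1849027116285669 [ 0.6 -0.1  0.5  0.5 -0.2 -1.1  0.8 -0.3 -1.8  1.9  1.1 -0.1 -0.4 -0.3
 -2.   0.3 -0.6 -0.   0.5 -0.4  0.3  4.3]
(100, 32, 20) [[ 257.8 -413.8]]
(100, -32, 20) [[ 385.  -413.5]]
(-10, 32.5, 44) [[ 254.4 -201. ]]
(-10, -32.5, 44) [[ 386.7 -200.6]]
(100, 32.5, 44) [[ 249.2 -473.3]]
(100, -32.5, 44) [[ 392.8 -473. ]]
```

View pics/w7.png

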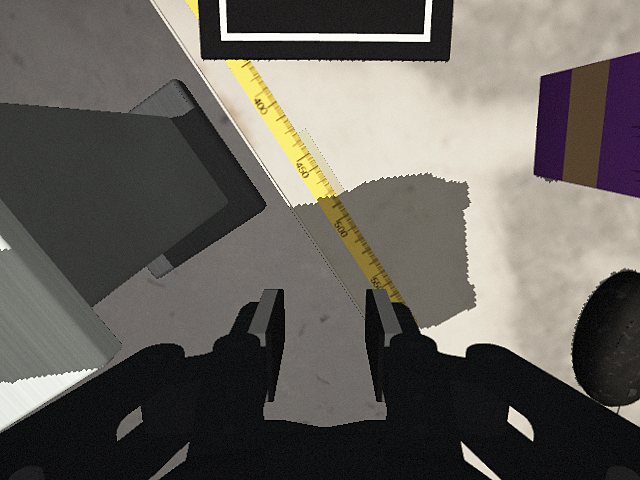

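The view is too low to show the stop, but the mat's rear edge here puts the tool within about 0.6° of the mat. I'll raise the wrist camera over the stop and measure the seating by code.

Request:
{"name": "play_rows", "arguments": {"moves": "0 0 -0.045 0;0 0 -0.045 0;0.05 0 0 0;0.05 0 0 0;0.05 0 0 0;0.05 0 0 0;0.05 0 0 0;0.04 0 0 0;0 0 0 0;0 0 0 0"}}

```text
time: 11.02
ee_pos: [0.4724, 0.0263, 0.236]
eef_rot: [-2.755, -1.509, 0.002]
wrist_force: [-0.6, 1.1, 0.2]
finger_gap: 0.35
grasp_force: 0.0
```

Run:
```python
from h import *
d=camera("wrist");cv2.imwrite("pics/w8.png",d["frame"]);pm=np.load("mat.npy")
k,s=np.cos(pm[2]),np.sin(pm[2])
for q in [(100,60,20),(100,-60,20),(-10,32.5,44),(-10,-32.5,44),(100,32.5,44),(100,-32.5,44)]:
    a=np.array(q)/1e3;print(q,proj(d,[pm[0]+k*a[0]-s*a[1],pm[1]+s*a[0]+k*a[1],a[2]]).round(1))
# carton front/rear edges and stop edges, per column
f=cv2.GaussianBlur(d["frame"],(3,3),0);hsv=cv2.cvtColor(f,cv2.COLOR_BGR2HSV)
brown=((hsv[...,1]>60)&(hsv[...,2]>60)&(hsv[...,0]<30)).astype(np.uint8)
n,l,stt,_=cv2.connectedComponentsWithStats(brown);i=1+np.argmax(stt[1:,4]);print(stt[i])
cs=max(cv2.findContours((l==i).astype(np.uint8),0,1)[0],key=cv2.contourArea);print(cv2.minAreaRect(cs))
for u in range(180,470,20): 
    col=np.where(l[:,u]==i)[0]; b=np.where((hsv[:300,u,1]<50)&(hsv[:300,u,2]>110))[0]
    print(u,col.min() if len(col) else None,col.max() if len(col) else None,"bright",[ (g[0],g[-1]) for g in np.split(b,np.where(np.diff(b)>1)[0]+1) if len(g)>2])
```

```text
(100, 60, 20) [[245.   61.5]]
(100, -60, 20) [[403.6  62.6]]
(-10, 32.5, 44) [[280.8 210.7]]
(-10, -32.5, 44) [[365.7 211.3]]
(100, 32.5, 44) [[277.9  56.2]]
(100, -32.5, 44) [[370.7  56.9]]
[  278    56    94   156 13937]
((324.5, 133.5), (155.0, 93.0), 90.0)
180 None None bright [(np.int64(0), np.int64(193)), (np.int64(223), np.int64(255))]
200 None None bright [(np.int64(0), np.int64(221)), (np.int64(250), np.int64(281))]
220 None None bright [(np.int64(0), np.int64(248)), (np.int64(276), np.int64(299))]
240 None None bright [(np.int64(0), np.int64(30)), (np.int64(41), np.int64(61))]
260 None None bright [(np.int64(0), np.int64(30)), (np.int64(41), np.int64(61))]
280 57 186 bright [(np.int64(0), np.int64(30)), (np.int64(42), np.int64(56))]
300 57 210 bright [(np.int64(0), np.int64(30)), (np.int64(42), np.int64(55))]
320 57 210 bright [(np.int64(0), np.int64(30)), (np.int64(42), np.int64(56))]
340 57 210 bright [(np.int64(0), np.int64(31)), (np.int64(42), np.int64(56))]
360 57 210 bright [(np.int64(0), np.int64(30)), (np.int64(42), np.int64(56))]
380 None None bright [(np.int64(0), np.int64(31)), (np.int64(43), np.int64(62))]
400 None None bright [(np.int64(0), np.int64(31)), (np.int64(43), np.int64(62)), (np.int64(195), np.int64(264))]
420 None None bright [(np.int64(0), np.int64(31)), (np.int64(43), np.int64(63)), (np.int64(211), np.int64(283)), (np.int64(295), np.int64(299))]
440 None None bright [(np.int64(0), np.int64(299))]
460 None None bright [(np.int64(0), np.int64(233)), (np.int64(235), np.int64(299))]
```

The edges are level to within a pixel and match the flush prediction (rows 57 and 210, against 56.5 and 211). The arm is clear, so I'm handing in.

```bash
python3 -c "
from station import *
print(sign_off())"
```

```text
the job is handed in; nothing more can be done
None
```

The carton was tipped over flat, lid up, inside the outline and slid up square against the stop. The arm is clear, the spare carton, mouse and stamp were never touched, and the job is handed in at about 11 s.

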